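# Refit the change gear of an ink grinder

### The job

Put the loose toothed gear back on the bare shaft of the ink-grinding machine's sloping deck, hub up: lower it along the shaft, turning it a little to and fro until its teeth drop between those of the small fixed gear beside it, and seat it fully home. Then push the sliding keeper all the way in over the gear's rim. Do not drop the gear, and leave the paperweight, inkstone and brush pot where they are.

Things in the scene. Friction and masses are not known exactly. Their poses are not given: they have to be found in the camera images.
- gear: Loose plain steel spur gear, 0.35 to 0.6 kg, lying hub up. 12 teeth, 96 to 98 mm over the tips, 20 mm thick, with a straight through bore 20.6 mm clear. Origin: on the axis, in the lower face; z along the axis, out of the hub. x passes through the middle of a tooth (the others every 30 degrees).
- gear_hub (a point): On the gear's axis at the top of its hexagonal hub, 62 mm above the gear's lower face. The hub is 32 mm across flats and rises 42 mm above the gear's upper face. The gear's x is square to one flat, the others follow every 60 degrees.
- grinder: Fixed grey ink-grinding machine, 230 mm deep (x), 286 mm wide (y), 118 mm high at the rear, where a white dish stands (34 mm more). Its front (-x, facing roughly the robot's left) is an aluminium deck sloping 28 degrees down to the front, so the shaft leans that way. Origin at table height; the shaft stands 30 mm from it along the machine's -x, its foot on the deck 85 mm above the table.
- shaft_seat (a point): Where the gear's origin lies when fully home: on the shaft's axis, in the top of a 40 mm wide collar 4 mm above the deck. z: along the shaft, up, 28 degrees from vertical, square to the deck; x: uphill along the deck; y: level along the deck, towards the small gear. The steel shaft is 18 mm thick.
- shaft_tip (a point): Tip of the shaft, 42 mm above shaft_seat along the shaft; the last 10 mm taper from 18 to 8 mm. Same axes as shaft_seat.
- pinion_top (a point): Centre of the upper tooth face of the small fixed gear (dark steel, 10 teeth, 84 mm over the tips), 80 mm from the shaft along +y, 18 mm above shaft_seat. A brake holds it; its angle differs each time. An unmatched gear rests on it 18 mm short of home (and cants if let go); it drops in within 3 to 4 degrees of the right angle, which recurs every 30 degrees of the loose gear. Its axle stands 4 mm higher.
- keeper (a joint): Travel of the keeper, m. 0: fully in, its lip 11 mm over the rim of the seated gear, 3 mm above its upper face. Grows as it is drawn out level along the deck, away from the small gear (-y of shaft_seat), to 0.055. Starts drawn out by 0.028 to 0.05; slides with about 3 N of friction, stays where left. Shut, it bars the gear's way.
- keeper_grip (a point): In the keeper's black upright grip: 24 mm along the slope, 14 mm in the sliding direction, 45 mm tall square to the deck (18 mm above this point, 27 mm below). Fully in, the point lies 68 mm from the shaft's axis, 56 mm above shaft_seat. Same axes as shaft_seat.
- paperweight: Bystander: wooden bar 170 x 30 x 22 mm with a brass button. Origin in the middle of its underside.
- inkstone: Bystander: dark slab 110 x 80 x 24 mm with a well. Origin in the middle of its underside.
- brush_pot: Bystander: white pot, 72 mm across, 110 mm tall, with brushes rising to about 240 mm. Origin in the middle of its underside.
Not all that is in view belongs to the job. Several things look just like the gear: the one meant starts farthest to the robot's right.

How it is judged:
On the way, in this order (a step that is already met when the one before it is completed fails the run):
1. the gear is fully home on the shaft, teeth meshed, with the keeper still drawn out (horizontal distance between gear and shaft_seat below 0.004 m and z of gear in the frame of shaft_seat between -0.003 and 0.003 m and angle between the z axis of gear and the z axis of shaft_seat, either way round below 0.07 rad and z of gear_hub in the frame of shaft_seat above 0.05 m and value of joint keeper above 0.015 m), for 0.2 s.
2. the keeper is pushed all the way in (value of joint keeper below 0.004 m), for 0.2 s.
At the end, for the whole second after the job is handed in: The gear sits hub up on the shaft, its lower face within 3 mm of the collar, within 4 mm of the shaft's axis and 4 degrees of its direction (so its teeth are in mesh), at rest; the keeper is within 4 mm of fully in; paperweight, inkstone and brush pot are within 25 mm of where they stood (horizontal distance between gear and shaft_seat below 0.004 m and z of gear in the frame of shaft_seat between -0.003 and 0.003 m and angle between the z axis of gear and the z axis of shaft_seat, either way round below 0.07 rad and z of gear_hub in the frame of shaft_seat above 0.05 m and value of joint keeper below 0.004 m and linear speed of gear below 0.02 m/s and angular speed of gear below 0.2 rad/s and distance of each of paperweight, inkstone, brush_pot from where it was at the start of the episode below 0.025 m); the robot touches nothing.
It fails at once if the gear is dropped (falls faster than 0.7 m/s, out of the fingers) (linear speed of gear above 0.7 m/s and contact force between the fingers and gear below 0.1 N).
It fails at once if the paperweight is pushed away (distance of paperweight from where it was at the start of the episode above 0.025 m).
It fails at once if the inkstone is pushed away (distance of inkstone from where it was at the start of the episode above 0.025 m).
It fails at once if the brush pot is pushed away (distance of brush_pot from where it was at the start of the episode above 0.025 m).
It also fails if it takes over 54 s, if anything falls off the work surface, if the arm or the gripper's body presses on something with over 40 N, if the wrist force passes 120 N, or if a joint passes its speed limit or range.

### The arm

A 6-joint arm with a two-finger parallel gripper is mounted at the origin on the work surface. World frame = base frame: x ahead of the robot, y to its left, z up, the work surface at z = 0. Lengths are in m, angles in rad, forces in N, time in s.
With the tool pointing down it reaches from about 0.325 to 0.875 m from the base axis. Payload 4.4 kg.
Tool frame: the origin (TCP) lies on the front face of the gripper's body, between the roots of the fingers; the fingertips stand 73 mm ahead of it and the grasp point (between the pads) lies 54 mm ahead of it; z points along the fingers, y is the line along which they close (so a half turn about z gives the same grasp; the last joint's range is limited). The gripper opens to 85 mm and grips with 20 to 120 N. Pads are 22 mm wide; open, the fingers measure 114 mm over their backs; the gripper's body (76 mm by 85 mm) begins 54 mm behind the grasp point. The pads swing forward as they close: fully open they stand 13 mm farther back than shut.
Start: joints at [-1.355, 0.207, 1.542, -0, 1.393, -0.15], TCP at [0.206, -0.537, 0.304] pointing down, gripper open.
Joint ranges: [-2.73, 2.73], [-0.86, 2.22], [0.23, 2.46], [-1.11, 4.25], [0.08, 2.63], [-2.82, 2.82]. Speed limits (rad/s): [2.79, 2.79, 3.14, 3.14, 3.14, 3.14].

### API

Orientations are given as a rotation vector (axis times angle).
In Python, from workcell import sensors, eyes, env gives the robot as it stands.
- The arm moves only by the shell command python3 -m creep 'ROWS' [FORCE]. ROWS is JSON, a list of rows, each a list of 7 numbers: the shift along the tool's x, y, z in mm, then the turn, a rotation vector about the tool's x, y, z in rad, then the finger opening in mm, from 0 to 85.4. In form: [[dx, dy, dz, rx, ry, rz, claw], ...]. A call has exactly 8 rows; each row is the pose to reach, as a shift and turn from the pose commanded when the call began, along the tool's axes at that moment; what a row does not reach only later rows make up. A row lasts 1/10 s, in which the tool goes at most 50 mm and 8.59 degrees, less where a joint would pass 70% of its speed; a pose out of reach is approached as far as the arm can. A call with a gripper value outside its range is refused whole. The fingers move at their own pace and stop on an object; FORCE is the grip in N (left out, the last holds). Time passes only in rows, so rows that repeat a pose let the fingers close, or fill a call up. It gives the time, the measured TCP pose, the force, the opening and the grip force at its end, in the units of the state.
- sensors.state(): the state, without advancing time (a new reading comes with each control period).
- eyes.grab_frame(name): name is "scene" or "top" or "wrist"; returns a dict with "color" (480x640x3 uint8, blue, green, red), "intrinsics" (3x3 intrinsics, pixels), "eye" and "rotation" of the camera in the world. Camera axes: x right, y down, z forward; pixel columns grow to the right and rows downward; lengths in m; the calibration is good to about 2 mm. A picture is of the moment at which its call begins. There is no depth.
- env.sign_off(): hands the job in; it is judged then, once.
The state is a dict: "clock": time; "q": joint angles; "qd": joint speeds; "tau": joint torques, N m; "eef_pos": TCP position; "tool_rot": TCP orientation; "wrist_force": force on the tool from outside, world axes, zero at the start; "ft_torque": the same for the moment, N m; "finger_gap": finger opening in m; "grip_force": force on a finger pad.
Only numpy, scipy, OpenCV 4.12 (cv2) and the standard library are available. Lean on these libraries where they do the work, as an engineer would, in place of code of your own. Each camera call takes 0.05 s, during which the arm holds its last target. There are 200 camera calls.

## Working session

There is one attempt and no reset: what is moved stays moved. The work goes in short steps, Python scripts to look and compute and a shell command to move; the robot and the scene stay as the last step left them, time stands still between calls to the robot, and variables do not carry over. Pictures are saved under pics/ and viewed, at most 10 in all, crops included, and the job is handed in when it is done.

```bash
mkdir -p pics; ls
python3 - <<'E'
from workcell import sensors, eyes
import cv2,numpy as np
for n in ["scene","top"]:
    f=eyes.grab_frame(n); cv2.imwrite(f"pics/{n}0.png",f["color"]); print(n,f["intrinsics"],f["eye"],np.round(f["rotation"],4).tolist())
print(sensors.state())
E
```

```text
pics
scene [[490.63996637   0.         321.94223547]
 [  0.         490.63996637 238.63188548]
 [  0.           0.           1.        ]] [0.99004303 0.28569054 0.93065455] [-1.2302, -2.5083, 0.7148]
top [[474.08361434   0.         320.78334197]
 [  0.         474.08361434 234.28910889]
 [  0.           0.           1.        ]] [ 0.41757272 -0.01745532  1.18928519] [-2.1324, 2.195, -0.15]
{'clock': 0.1, 'q': array([-1.35448578e+00,  2.07396891e-01,  1.54284766e+00, -2.73135113e-06,
        1.39350953e+00, -1.50482189e-01]), 'qd': array([-0.00040273, -0.00143421, -0.00363565,  0.00124335,  0.00031806,
       -0.00117374]), 'tau': array([ 2.43236364e-04, -3.84083605e+01, -2.92550951e+01, -1.05944057e-04,
        4.83258627e-03, -2.23079709e-06]), 'eef_pos': array([ 0.20608754, -0.53621023,  0.30278911]), 'tool_rot': array([-3.08678396e+00, -5.72539135e-01,  1.15869635e-04]), 'wrist_force': array([-1.06286072,  0.67345817,  0.17756675]), 'ft_torque': array([0.00487506, 0.00407615, 0.02082946]), 'grip_force': 0.0, 'finger_gap': 0.08536767764056624}
```

View pics/scene0.png

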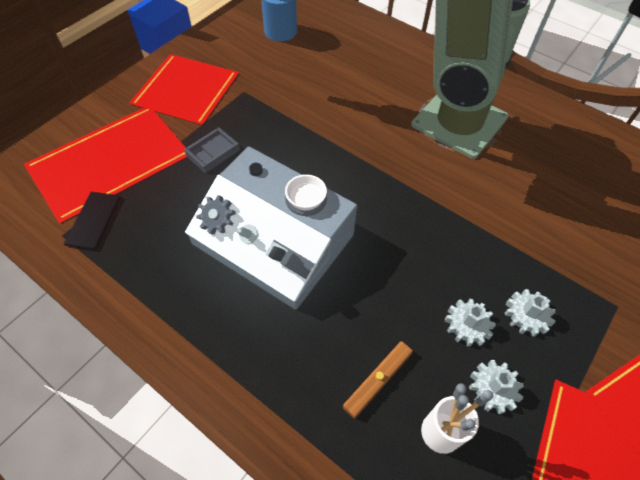

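View pics/top0.png

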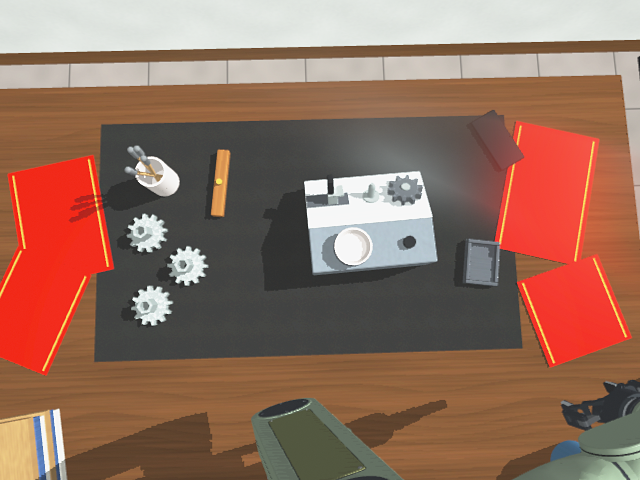

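In the scene view the grinder is at about (270,225) and the three gears are at (470,322), (530,312) and (497,387). In the top view, image right is the robot's right (-y) and the deck faces away from the robot (+x). The shaft is at about (372,190), the pinion at (405,190) and the keeper at (330,187).

The candidates in the top view are (147,232), (187,266) and (151,305). The one at (187,266) is farthest right, so it's the one meant. I'll confirm it in an enlarged crop.

```bash
cat > h.py <<'E'
from workcell import sensors, eyes
import cv2,numpy as np
from scipy.spatial.transform import Rotation as R
def rot(r):
    r=np.array(r,float); return r if r.shape==(3,3) else R.from_rotvec(r.ravel()).as_matrix()
def ray(f,px):
    d=rot(f["rotation"])@np.linalg.solve(f["intrinsics"],[px[0],px[1],1.]); return np.array(f["eye"]),d/np.linalg.norm(d)
def onz(f,px,z):
    o,d=ray(f,px); return o+d*(z-o[2])/d[2]
def onplane(f,px,p,n):
    o,d=ray(f,px); return o+d*(np.dot(np.subtract(p,o),n)/np.dot(d,n))
def proj(f,P):
    c=rot(f["rotation"]).T@(np.array(P)-f["eye"]); u=f["intrinsics"]@c; return u[:2]/u[2]
def tri(fs,pxs):
    A=0;b=0
    for f,p in zip(fs,pxs):
        o,d=ray(f,p); M=np.eye(3)-np.outer(d,d); A=A+M; b=b+M@o
    x=np.linalg.solve(A,b); return x,[np.linalg.norm((np.eye(3)-np.outer(d,d))@(x-o)) for o,d in (ray(f,p) for f,p in zip(fs,pxs))]
E
python3 - <<'E'
from h import *
t=eyes.grab_frame("top"); s=eyes.grab_frame("scene")
for n,p in [("A",(147,232)),("B",(187,266)),("C",(151,305))]: print(n,onz(t,p,.02))
print(proj(s,onz(t,(187,266),.02)))
a=cv2.resize(t["color"][225:325,110:220],None,fx=3.6,fy=3.6,interpolation=2)
b=cv2.resize(t["color"][160:240,290:440],None,fx=3.6,fy=3.6,interpolation=2)
b2=cv2.resize(s["color"][180:300,180:330],None,fx=2.6,fy=2.6,interpolation=2)
im=np.zeros((600,790,3),np.uint8); im[:a.shape[0],:a.shape[1]][:]=a[:, :]; im[0:288,400:790]=b[:288,100:490]; im[288:600,400:790]=b2[:312,:390]
cv2.imwrite("pics/crop1.png",im)
E
```

```text
A [0.58109572 0.39361056 0.02      ]
B [0.49405428 0.29451971 0.02      ]
C [0.40182758 0.38115891 0.02      ]
[470.25562862 318.27970583]
```

View pics/crop1.png

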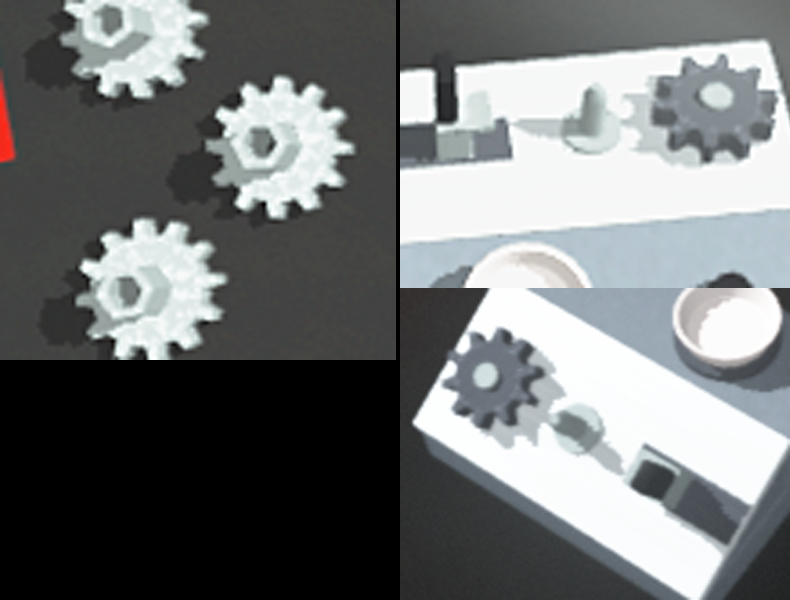

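The crop confirms gear B, with its hub bore at top-view pixel (182.8,264.7). The pinion axle is at (405.3,186.4) in the top view and (213.1,213.5) in the scene view. The collar is at (371,196) and (248.5,234.6).

Run:
```python
from h import *
t=eyes.grab_frame("top"); s=eyes.grab_frame("scene")
hb=onz(t,(182.8,264.7),.062); gc=onz(t,(188.3,265.8),.02); print("hub",hb,"body",gc)
ax,e1=tri([t,s],[(405.3,186.4),(213.1,213.5)]); print("axle",ax,e1)
co,e2=tri([t,s],[(371.1,196.1),(248.5,234.6)]); print("collar",co,e2)
# level deck edges -> yaw
for p,q in [((400,243),(790,208)),((410,68),(768,42))]:
    f=lambda c:((c[0]-300)/3.6+290,160+c[1]/3.6)
    z=.118 if p[1]>100 else .045
    d=onz(t,f(q),z)-onz(t,f(p),z); print("ydir",d/np.linalg.norm(d))
print(ax-co,np.linalg.norm(ax-co))
# gear tooth phase, top face z=.02
g=t["color"][225:325,110:220]
m=cv2.inRange(cv2.cvtColor(g,cv2.COLOR_BGR2GRAY),110,255)
c,_=cv2.findContours(m,0,1); c=min(c,key=lambda k:abs(cv2.minEnclosingCircle(k)[0][0]+110-188)+abs(cv2.minEnclosingCircle(k)[0][1]+225-266)); print(cv2.minEnclosingCircle(c))
C=(hb[:2]+gc[:2])/2
P=np.array([onz(t,p[0]+[110,225],.02)[:2]-gc[:2] for p in c]); a=np.arctan2(P[:,1],P[:,0]); r=np.hypot(*P.T)
k=(r>.03)&(r<.052); ph=np.angle(np.sum((r[k]-r[k].mean())*np.exp(12j*a[k])))/12; print("tooth phase deg",np.degrees(ph))
# where wrist camera is relative to tool
w=eyes.grab_frame("wrist"); st=sensors.state(); Rt=rot(st["tool_rot"])
print("cam in tool",Rt.T@(np.array(w["eye"])-st["eef_pos"]),(Rt.T@rot(w["rotation"])).round(3).tolist(),w["intrinsics"][0,0])
print(Rt.round(3).tolist())
```

```text
hub [0.49467402 0.29324068 0.062     ] body [0.49445337 0.29134071 0.02      ]
axle [ 0.65974109 -0.23561697  0.10444368] [np.float64(0.0006220231906523883), np.float64(0.0006220231906523488)]
collar [ 0.64359037 -0.15720962  0.07996888] [np.float64(0.0010550393991332623), np.float64(0.0010550393991332438)]
ydir [ 0.06234013 -0.99805496  0.        ]
ydir [ 0.04744907 -0.99887366  0.        ]
[ 0.01615072 -0.07840735  0.0244748 ] 0.08371125565613029
((77.5, 40.5), 20.554903030395508)
tooth phase deg -1.7601995987665855
cam in tool [ 0.0802811  -0.00023836 -0.06993472] [[-0.001, -0.951, -0.31], [1.0, -0.001, -0.0], [-0.0, -0.31, 0.951]] 397.14215959434347
[[0.933, 0.359, -0.0], [0.359, -0.933, 0.001], [0.0, -0.001, -1.0]]
```

Measured so far:
- **Gear B:** hub at about (0.495, 0.292).
- **Seat:** about (0.645, -0.156, 0.085), against an expected z of 0.0885.
- **Shaft:** leans toward +x.

Next I'll move above the gear.

```bash
python3 -m creep '[[31,-37,0,0,0,-0.1,85],[62,-73,0,0,0,-0.2,85],[93,-110,0,0,0,-0.3,85],[124,-146,0,0,0,-0.4,85],[155,-183,0,0,0,-0.5,85],[186,-220,0,0,0,-0.6,85],[217,-256,0,0,0,-0.7,85],[248,-293,0,0,0,-0.8,85]]'
python3 - <<'E'
from h import *
st=sensors.state(); Rt=rot(st["tool_rot"]); d=np.array([.4946,.2925,.25])-st["eef_pos"]; print(st["clock"],st["eef_pos"],Rt.T@d*1000, np.degrees(np.arctan2(Rt[1,1],Rt[0,1])))
E
```

```text
clock: 1.15
eef_pos: [0.3329, -0.1726, 0.3042]
tool_rot: [2.618, 1.734, 0.001]
wrist_force: [1.5, 0.1, 0.8]
finger_gap: 0.0849
grip_force: 0.0
1.15 [ 0.33286963 -0.17258637  0.30421276] [491.33947639 -32.61997846  54.06034457] -22.963790267577377
```

```bash
python3 -m creep '[[48,-3,2,0,0,-0.09,85],[96,-6,4,0,0,-0.18,85],[144,-9,6,0,0,-0.27,85],[192,-12,8,0,0,-0.36,85],[240,-16,10,0,0,-0.45,85],[288,-19,12,0,0,-0.54,85],[336,-22,14,0,0,-0.63,85],[384,-26,16,0,0,-0.72,85]]'
python3 - <<'E'
from h import *
st=sensors.state(); Rt=rot(st["tool_rot"]); d=np.array([.4946,.2925,.25])-st["eef_pos"]; print(st["clock"],st["eef_pos"],Rt.T@d*1000, np.degrees(np.arctan2(Rt[1,1],Rt[0,1])))
E
```

```text
clock: 1.95
eef_pos: [0.46, 0.1912, 0.288]
tool_rot: [1.838, 2.547, 0.001]
wrist_force: [0.2, -0.6, 0.3]
finger_gap: 0.085
grip_force: 0.0
1.95 [0.46003757 0.19119596 0.2880412 ] [85.2870377  64.66320395 38.06564817] 18.34993591370326
```

```bash
python3 -m creep '[[28,22,13,0,0,-0.06,85],[57,43,26,0,0,-0.12,85],[85,65,38,0,0,-0.17,85],[85,65,38,0,0,-0.17,85],[85,65,38,0,0,-0.17,85],[85,65,38,0,0,-0.17,85],[85,65,38,0,0,-0.17,85],[85,65,38,0,0,-0.17,85]]'
python3 - <<'E'
from h import *
w=eyes.grab_frame("wrist"); cv2.imwrite("pics/w1.png",w["color"]); st=sensors.state(); print(st["eef_pos"],proj(w,[.4946,.2925,.062]))
E
```

```text
clock: 2.75
eef_pos: [0.4952, 0.2891, 0.2508]
tool_rot: [1.623, 2.689, 0.002]
wrist_force: [0.1, 0.3, -1.5]
finger_gap: 0.0846
grip_force: 0.0
[0.49521649 0.28921544 0.25070672] [316.19112752 225.44983193]
```

View pics/w1.png

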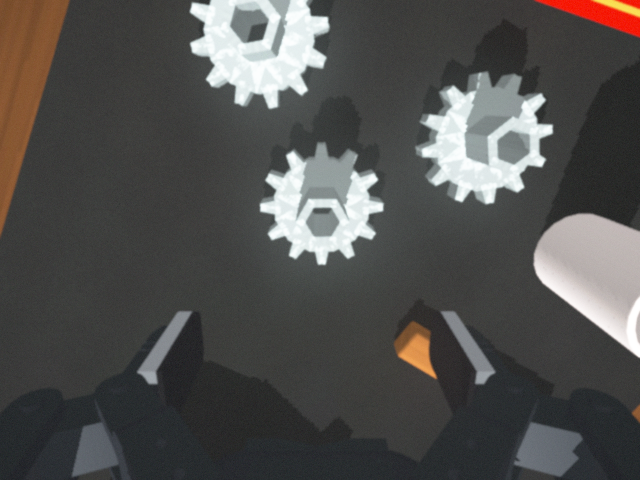

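The wrist view shows the target gear at (322,208) with its hub top at (322,221). The hexagon's corners point left and right, so the gripper must turn 30° to close on flats. I'll refine the centre and phase.

```bash
cat > gear.py <<'E'
from h import *
w=eyes.grab_frame("wrist"); st=sensors.state(); Rt=rot(st["tool_rot"])
g=cv2.cvtColor(w["color"],cv2.COLOR_BGR2GRAY)
m=cv2.inRange(g,120,255); cs,_=cv2.findContours(m,0,1)
p0=proj(w,[.4946,.2925,.02])
c=min([k for k in cs if cv2.contourArea(k)>3000],key=lambda k:np.linalg.norm(k.reshape(-1,2).mean(0)-p0))
P=np.array([onz(w,p[0],.02)[:2] for p in c])
# tips: points farthest out -> enclosing circle
(cx,cy),rr=cv2.minEnclosingCircle((P*1000).astype(np.float32)); C=np.array([cx,cy])/1000
d=P-C; a=np.arctan2(d[:,1],d[:,0]); r=np.hypot(*d.T); k=r>.033
ph=np.degrees(np.angle(np.sum((r[k]-r[k].mean())*np.exp(12j*a[k])))/12)
ty=np.degrees(np.arctan2(Rt[1,1],Rt[0,1]))
print("tip circle",C,rr,"phase",ph,"tool y ang",ty)
h=onz(w,(322,220.5),.062); print("hub",h)
best=[(np.mod(ph-ty+15,30)-15)]; print("tool y -> nearest tooth",best)
print("delta tool mm",Rt.T@(np.r_[(C+h[:2])/2,0]-np.r_[st["eef_pos"][:2],0])*1000, st["eef_pos"],st["q"])
E
python3 gear.py
```

```text
tip circle [0.49671835 0.29658179] 48.65234375 phase -2.0287939973549207 tool y ang 27.775933675831908
hub [0.49640798 0.29755001 0.062     ]
tool y -> nearest tooth [np.float64(0.1952723268131713)]
delta tool mm [6.21444933e+00 4.81575087e+00 4.25638199e-03] [0.49519833 0.28932328 0.25057534] [ 3.77894781e-01  2.51190529e-01  1.60168337e+00 -4.39346861e-06
  1.28768013e+00 -1.06885430e-01]
```

```bash
python3 -m creep '[[2,1,5,0,0,0.13,85],[4,3,20,0,0,0.26,85],[6,5,40,0,0,0.39,85],[6.2,4.8,70,0,0,0.52,85],[6.2,4.8,100,0,0,0.52,85],[6.2,4.8,130,0,0,0.52,85],[6.2,4.8,153,0,0,0.52,85],[6.2,4.8,153,0,0,0.52,85]]'
python3 - <<'E'
from h import *
st=sensors.state(); Rt=rot(st["tool_rot"]); print(Rt.T@(np.array([.4966,.2970,.098])-st["eef_pos"])*1000, np.degrees(np.arctan2(Rt[1,1],Rt[0,1])))
E
```

```text
clock: 3.65
eef_pos: [0.4936, 0.2962, 0.0933]
tool_rot: [-2.257, -2.181, 0.012]
wrist_force: [-0.9, -0.3, -1.2]
finger_gap: 0.0849
grip_force: 0.0
[ 0.88835797  2.89849919 -4.7336239 ] -1.9817722853623934
```

```bash
python3 -m creep '[[1,2.5,-3,0,0,0,85],[1,2.5,-3,0,0,0,60],[1,2.5,-3,0,0,0,45],[1,2.5,-3,0,0,0,30],[1,2.5,-3,0,0,0,20],[1,2.5,-3,0,0,0,20],[1,2.5,-3,0,0,0,20],[1,2.5,-3,0,0,0,20]]' 60
python3 - <<'E'
from h import *
st=sensors.state(); Rt=rot(st["tool_rot"]); print(Rt.T@(np.array([.4966,.2970,.096])-st["eef_pos"])*1000, Rt.round(3).tolist(),st["ft_torque"])
E
```

```text
clock: 4.45
eef_pos: [0.4988, 0.299, 0.1011]
tool_rot: [-2.259, -2.183, -0.0]
wrist_force: [-2.4, -0.9, 6.8]
finger_gap: 0.0316
grip_force: 61.6
[-2.05663176 -2.16361745  5.06899794] [[0.034, 0.999, -0.0], [0.999, -0.034, 0.001], [0.001, -0.0, -1.0]] [-0.03093687  0.62401312 -0.04950812]
```

The gear is gripped: gap 31.6 mm, grip 62 N. I'll lift it, then measure the pinion phase from the scene and top images.

```bash
python3 -m creep '[[0,0,-10,0,0,0,20],[0,0,-30,0,0,0,20],[0,0,-60,0,0,0,20],[0,0,-90,0,0,0,20],[0,0,-120,0,0,0,20],[0,0,-150,0,0,0,20],[0,0,-180,0,0,0,20],[0,0,-180,0,0,0,20]]' 80
cat > seat.py <<'E'
from h import *
yd=np.array([.055,-.9985,0]); lean=np.array([.9985,.055,0]); 
zs=lean*np.sin(np.radians(28))+np.array([0,0,np.cos(np.radians(28))]); xs=np.cross(yd,zs)
axle=np.array([.6597,-.2356,.1044])
E
python3 - <<'E'
from seat import *
ims=[]
for n,pa in (("top",(405.3,186.4)),("scene",(213.1,213.5))):
    f=eyes.grab_frame(n); c0=onplane(f,pa,[.66,-.2356,.108],zs)-4*zs/1000
    # warp-free: sample face plane polar profile
    g=cv2.cvtColor(f["color"],cv2.COLOR_BGR2GRAY)
    A=np.radians(np.arange(0,360,1.))
    res=[]
    for rad in (34,36,38):
        px=np.array([proj(f,c0+rad/1000*(np.cos(a)*xs+np.sin(a)*yd)) for a in A]).astype(np.float32)
        v=cv2.remap(g,px[:,0],px[:,1],1).ravel().astype(float); Z=np.sum(-(v-v.mean())*np.exp(10j*A)); res.append((rad,round(np.degrees(np.angle(Z))/10,1),round(abs(Z)/360,1)))
    print(n,c0,res)
    c=proj(f,c0); M=cv2.resize(g[int(c[1])-30:int(c[1])+30,int(c[0])-35:int(c[0])+35],None,fx=5.5,fy=5.5,interpolation=2); ims.append(M)
cv2.imwrite("pics/pin.png",np.hstack(ims))
st=sensors.state(); print(st["eef_pos"],st["wrist_force"],st["grip_force"],st["finger_gap"])
E
```

```text
clock: 5.25
eef_pos: [0.5012, 0.2995, 0.2849]
tool_rot: [2.256, 2.181, 0.015]
wrist_force: [1.2, -0.0, -3.8]
finger_gap: 0.0309
grip_force: 80.1
top [ 0.65735883 -0.23545005  0.10486753] [(34, np.float64(-17.2), np.float64(5.2)), (36, np.float64(-17.4), np.float64(5.6)), (38, np.float64(-17.7), np.float64(7.3))]
scene [ 0.65883925 -0.23316266  0.10401467] [(34, np.float64(-17.5), np.float64(11.9)), (36, np.float64(-17.4), np.float64(17.5)), (38, np.float64(-17.3), np.float64(23.0))]
[0.49860024 0.29843007 0.27925746] [ 0.04414836  0.45897478 -5.71520134] 80.1051255594939 0.031240876913964773
```

View pics/pin.png

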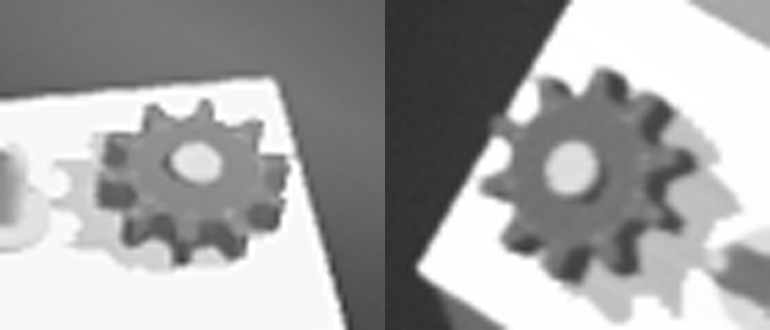

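Both views agree that the pinion teeth are at -17.4° mod 36 in seat axes. The gear teeth therefore need to be at 14.5° mod 30, so I'll use tool y at 164.5°. Next is a waypoint beside the shaft, tilted, for a close look.

```bash
cat >> seat.py <<'E'
seat=np.array([.6453,-.1551,.0885]); TH=164.5
def target(x,y,z,th=None):
    a=np.radians(TH if th is None else th); ty=np.cos(a)*xs+np.sin(a)*yd; tz=-zs
    return seat+(x*xs+y*yd+z*zs)/1000, np.column_stack([np.cross(ty,tz),ty,tz])
def delta(x,y,z,th=None):
    p,T=target(x,y,z,th); st=sensors.state(); Rt=rot(st["tool_rot"])
    print("to go mm",(Rt.T@(p-st["eef_pos"])*1000).round(1),"rot",R.from_matrix(Rt.T@T).as_rotvec().round(3),"clock",st["clock"],"gap",round(st["finger_gap"],4),"F",st["wrist_force"].round(1),"q",st["q"].round(2))
    return p,T
def inseat():
    st=sensors.state(); Rt=rot(st["tool_rot"]); S=np.column_stack([xs,yd,zs]); d=(S.T@(st["eef_pos"]-seat))*1000; y=S.T@Rt[:,1]
    print("TCP in seat",d.round(1),"yaw",np.degrees(np.arctan2(y[1],y[0])).round(2),"tilt err",np.degrees(np.arccos(-(S.T@Rt[:,2])[2])).round(2),"Fseat",(S.T@st["wrist_force"]).round(1),"Mseat",(S.T@st["ft_torque"]).round(2),"gap",round(st["finger_gap"]*1000,1),"grip",round(st["grip_force"],1),"t",st["clock"])
E
python3 -c "
from seat import *
print(delta(80,0,175)[0])"
```

```text
to go mm [-447.3  173.5   -1.3] rot [ 0.481 -0.087  0.178] clock 5.35 gap 0.0312 F [ 0.   0.5 -5.7] q [ 0.39  0.24  1.55 -0.    1.35  0.42]
[ 0.65680443 -0.15446631  0.28057458]
```

```bash
python3 -m creep '[[-41,16,-5,0.05,-0.01,0.02,20],[-82,32,-10,0.1,-0.02,0.04,20],[-123,48,-16,0.15,-0.03,0.06,20],[-164,64,-22,0.2,-0.04,0.08,20],[-205,80,-26,0.25,-0.05,0.1,20],[-246,96,-30,0.3,-0.06,0.12,20],[-287,112,-30,0.35,-0.07,0.14,20],[-328,128,-30,0.4,-0.07,0.15,20]]'
python3 -c "
from seat import *
delta(80,0,175)"
```

```text
clock: 6.15
eef_pos: [0.6154, -0.035, 0.3063]
tool_rot: [-2.201, -1.825, 0.481]
wrist_force: [0.9, 0.3, -4.3]
finger_gap: 0.0308
grip_force: 80.7
to go mm [-107.9   70.     9.9] rot [ 0.075 -0.018  0.029] clock 6.15 gap 0.0308 F [ 0.9  0.3 -4.3] q [-0.16  0.51  1.17 -0.09  1.86  0.02]
```

```bash
python3 -m creep '[[-30,18,0,0.02,0,0.01,20],[-60,36,3,0.04,-0.01,0.02,20],[-90,54,6,0.06,-0.015,0.03,20],[-108,68,10,0.075,-0.018,0.03,20],[-108,68,10,0.075,-0.018,0.03,20],[-108,68,10,0.075,-0.018,0.03,20],[-108,68,10,0.075,-0.018,0.03,20],[-108,68,10,0.075,-0.018,0.03,20]]'
python3 - <<'E'
from seat import *
delta(80,0,175); inseat()
w=eyes.grab_frame("wrist"); cv2.imwrite("pics/w2.png",w["color"])
for n,p in dict(tip=seat+.042*zs,axle=seat+.08*yd+.022*zs,keeper=seat-.1*yd+.074*zs).items(): print(n,proj(w,p))
E
```

```text
clock: 6.95
eef_pos: [0.6553, -0.1514, 0.2852]
tool_rot: [-2.187, -1.761, 0.563]
wrist_force: [-0.6, 0.5, -3.7]
finger_gap: 0.0313
grip_force: 81.0
to go mm [-2.2  4.   3.5] rot [0.006 0.    0.   ] clock 6.95 gap 0.0313 F [-0.6  0.5 -3.7] q [-0.3   0.68  0.97 -0.17  1.94 -0.11]
TCP in seat [ 83.3  -3.2 178.4] yaw 164.51 tilt err 0.33 Fseat [-1.2 -0.5 -3.5] Mseat [-0.01  0.58 -0.03] gap 31.3 grip 81.0 t 6.95
tip [463.05732936 225.06991752]
axle [471.15102413 329.76643967]
keeper [452.6165578   11.85013894]
```

View pics/w2.png

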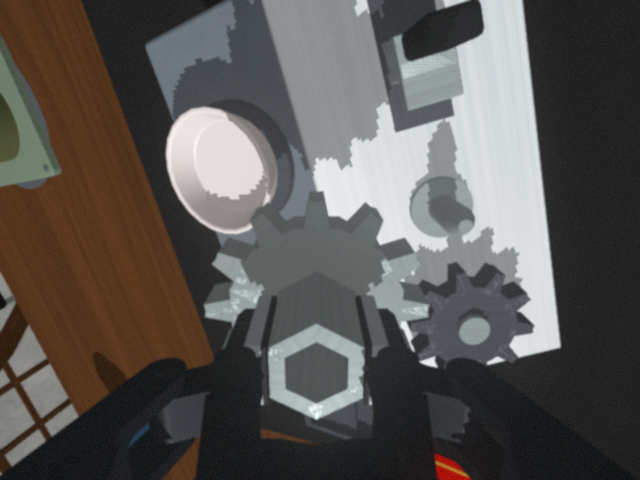

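The wrist view shows the gear held with its hub top at about (316,371). The shaft tip is near (467,220), where (463,225) was predicted, and the axle is at (474,330), where (471,330) was predicted. I'll take one enlarged crop for the tip and compute the offsets.

Run:
```python
from seat import *
w=eyes.grab_frame("wrist"); I=w["color"]; g=cv2.cvtColor(I,cv2.COLOR_BGR2GRAY)
cv2.imwrite("pics/w2c.png",np.hstack([cv2.resize(I[170:250,400:490],None,fx=4.4,fy=4.4,interpolation=2),cv2.resize(I[320:400,260:370],None,fx=4.4*.8,fy=4.4,interpolation=2)[:,:390]]))
st=sensors.state(); Rt=rot(st["tool_rot"])
# hub hexagon bright ring
m=cv2.inRange(g[315:425,255:375],110,255); cs,_=cv2.findContours(m,0,1); c=max(cs,key=cv2.contourArea); x,y,ww,hh=cv2.boundingRect(c); print("hub box",x+255,y+315,ww,hh)
o=np.array(st["eef_pos"])
for px in [(x+255+ww/2,371),(316.5,371)]:
    p=onplane(w,px,o+Rt[:,2]*.039,Rt[:,2]); print("hub in tool",(Rt.T@(p-o)*1000).round(1))
a=onplane(w,(474,330),seat+.022*zs,zs); S=np.column_stack([xs,yd,zs]); print("axle seat frame",(S.T@(a-seat)*1000).round(1))
for px in [(467,220),(467,222),(466,218)]:
    t=onplane(w,px,seat+.042*zs,zs); print("tip seat frame",(S.T@(t-seat)*1000).round(1))
# gear tooth tip at top, on plane of upper face (81 below tcp)
p=onplane(w,(317,193),o+Rt[:,2]*.081,Rt[:,2]); print("tooth tip in tool",(Rt.T@(p-o)*1000).round(1))
inseat()
```

```text
hub box 268 323 97 97
hub in tool [-1.   0.4 39. ]
hub in tool [-1.   0.4 39. ]
axle seat frame [-1.9 81.2 22. ]
tip seat frame [-2.6 -2.  42. ]
tip seat frame [-2.4 -0.8 42. ]
tip seat frame [-2.3 -3.2 42. ]
tooth tip in tool [48.9  0.7 81. ]
TCP in seat [ 83.5  -2.9 179.1] yaw 164.49 tilt err 0.39 Fseat [-2.8 -0.2 -3.7] Mseat [-0.08  0.61  0.01] gap 30.9 grip 81.0 t 7.05
```

View pics/w2c.png

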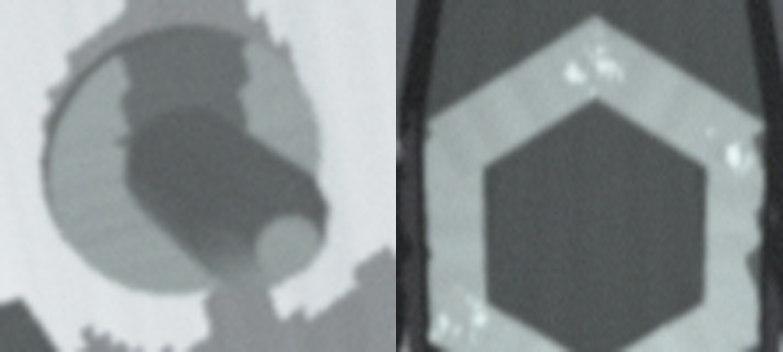

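```bash
echo 'seat=seat+(-2*xs+1*yd)/1000' >> seat.py
python3 - <<'E'
from seat import *
w=eyes.grab_frame("wrist")
S=np.column_stack([xs,yd,zs])
for n,px,z in (("collar",(441.4,206.4),0),("tip",(466.4,225),.042),("axle",(474,330),.022)):
    print(n,(S.T@(onplane(w,px,seat+z*zs,zs)-seat)*1000).round(1))
delta(0,-.5,162)
E
```

```text
collar [ 0.7 -0.3 -0. ]
tip [ 0.1  0.  42. ]
axle [ 0.1 80.5 22. ]
to go mm [19.8 83.1 17.7] rot [ 0.007  0.    -0.   ] clock 7.1 gap 0.0309 F [ 0.4  0.7 -4.2] q [-0.3   0.68  0.97 -0.17  1.94 -0.11]
```

Shaft, collar and axle are consistent to under 1 mm. Moving over the tip.

```bash
python3 -m creep '[[5,21,0,0,0,0,20],[10,42,4,0,0,0,20],[15,63,10,0.004,0,0,20],[20,83,17.5,0.007,0,0,20],[20,83,17.5,0.007,0,0,20],[20,83,17.5,0.007,0,0,20],[20,83,17.5,0.007,0,0,20],[20,83,17.5,0.007,0,0,20]]'
python3 -c "
from seat import *
delta(0,-.5,162);inseat()"
```

```text
clock: 7.9
eef_pos: [0.723, -0.1522, 0.2324]
tool_rot: [-2.186, -1.756, 0.567]
wrist_force: [0.5, -0.2, -4.3]
finger_gap: 0.0309
grip_force: 81.5
to go mm [1.1 0.7 1.6] rot [ 0.002  0.    -0.002] clock 7.9 gap 0.0309 F [ 0.5 -0.2 -4.3] q [-0.27  0.88  0.75 -0.17  1.97 -0.09]
TCP in seat [  0.9   0.4 163.6] yaw 164.38 tilt err nan Fseat [-2.5  0.3 -3.6] Mseat [-0.06  0.63 -0.01] gap 30.9 grip 81.5 t 7.9seat.py:15: RuntimeWarning: invalid value encountered in arccos
  print("TCP in seat",d.round(1),"yaw",np.degrees(np.arctan2(y[1],y[0])).round(2),"tilt err",np.degrees(np.arccos(-(S.T@Rt[:,2])[2])).round(2),"Fseat",(S.T@st["wrist_force"]).round(1),"Mseat",(S.T@st["ft_torque"]).round(2),"gap",round(st["finger_gap"]*1000,1),"grip",round(st["grip_force"],1),"t",st["clock"])
```

```bash
python3 -m creep '[[1,0.7,6,0.002,0,0,20],[1,0.7,12,0.002,0,0,20],[1,0.7,18,0.002,0,0,20],[1,0.7,24,0.002,0,0,20],[1,0.7,30,0.002,0,0,20],[1,0.7,35,0.002,0,0,20],[1,0.7,39,0.002,0,0,20],[1,0.7,39,0.002,0,0,20]]'
python3 -c "
from seat import *
delta(0,-.5,118);inseat()"
```

```text
clock: 8.7
eef_pos: [0.7047, -0.1518, 0.1947]
tool_rot: [-2.18, -1.752, 0.571]
wrist_force: [-3.1, 2.1, -4.1]
finger_gap: 0.0307
grip_force: 81.9
to go mm [-0.7 -0.5  3.7] rot [-0.005 -0.001 -0.001] clock 8.7 gap 0.0307 F [-3.1  2.1 -4.1] q [-0.28  0.87  0.85 -0.16  1.89 -0.08]
TCP in seat [ -0.7  -1.1 121.7] yaw 164.45 tilt err 0.26 Fseat [ 0.7 -2.2 -5. ] Mseat [-0.49  0.16  0.02] gap 30.7 grip 81.9 t 8.7
```

```bash
python3 -m creep '[[0,0,2,-0.003,0,0.02,20],[0,0,4,-0.003,0,0.03,20],[0,0,6,-0.003,0,0.01,20],[0,0,7,-0.003,0,-0.02,20],[0,0,8,-0.003,0,-0.03,20],[0,0,9,-0.003,0,0,20],[0,0,10,-0.003,0,0,20],[0,0,10,-0.003,0,0,20]]'
python3 -c "
from seat import *
delta(0,-.5,101);inseat()"
```

```text
clock: 9.5
eef_pos: [0.7006, -0.1519, 0.1876]
tool_rot: [-2.183, -1.755, 0.567]
wrist_force: [-1.3, 3.9, 3.9]
finger_gap: 0.0308
grip_force: 82.5
to go mm [-0.7 -0.2 12.5] rot [-0.    -0.001 -0.001] clock 9.5 gap 0.0308 F [-1.3  3.9  3.9] q [-0.28  0.86  0.87 -0.16  1.87 -0.08]
TCP in seat [ -0.4  -1.1 113.5] yaw 164.46 tilt err nan Fseat [ 2.8 -4.   3. ] Mseat [-0.91 -0.45 -0.02] gap 30.8 grip 82.5 t 9.5seat.py:15: RuntimeWarning: invalid value encountered in arccos
  print("TCP in seat",d.round(1),"yaw",np.degrees(np.arctan2(y[1],y[0])).round(2),"tilt err",np.degrees(np.arccos(-(S.T@Rt[:,2])[2])).round(2),"Fseat",(S.T@st["wrist_force"]).round(1),"Mseat",(S.T@st["ft_torque"]).round(2),"gap",round(st["finger_gap"]*1000,1),"grip",round(st["grip_force"],1),"t",st["clock"])
```

```bash
python3 -m creep '[[0,0,3,0,0,0.01,20],[0,0,5,0,0,0.02,20],[0,0,7,0,0,-0.01,20],[0,0,8,0,0,-0.02,20],[0,0,9,0,0,0.01,20],[0,0,10,0,0,0,20],[0,0,11,0,0,0,20],[0,0,11,0,0,0,20]]'
python3 -c "
from seat import *
delta(0,-.5,101);inseat()" 2>/dev/null
```

```text
clock: 10.3
eef_pos: [0.6955, -0.1522, 0.1781]
tool_rot: [-2.183, -1.755, 0.567]
wrist_force: [-2.5, 5.0, 2.7]
finger_gap: 0.0312
grip_force: 82.5
to go mm [-0.7 -0.2  1.7] rot [-0.    -0.001 -0.001] clock 10.3 gap 0.0312 F [-2.5  5.   2.7] q [-0.28  0.86  0.9  -0.16  1.84 -0.07]
TCP in seat [ -0.4  -1.2 102.7] yaw 164.46 tilt err nan Fseat [ 3.2 -5.2  1.3] Mseat [-0.92 -0.54 -0.02] gap 31.2 grip 82.5 t 10.3
```

Meshed. Now pressing gently to home.

```bash
python3 -m creep '[[0,0,0.7,0,0,0,20],[0,0,1.4,0,0,0.01,20],[0,0,2,0,0,-0.01,20],[0,0,2.6,0,0,0,20],[0,0,3,0,0,0,20],[0,0,3.3,0,0,0,20],[0,0,3.3,0,0,0,20],[0,0,3.3,0,0,0,20]]'
python3 -c "
from seat import *
delta(0,-.5,101);inseat()" 2>/dev/null
```

```text
clock: 11.1
eef_pos: [0.6948, -0.1521, 0.1772]
tool_rot: [-2.185, -1.757, 0.565]
wrist_force: [-1.7, 7.1, 8.0]
finger_gap: 0.0307
grip_force: 83.1
to go mm [-0.8  0.1  0.6] rot [ 0.002 -0.    -0.001] clock 11.1 gap 0.0307 F [-1.7  7.1  8. ] q [-0.28  0.86  0.9  -0.16  1.84 -0.07]
TCP in seat [ -0.2  -1.3 101.6] yaw 164.46 tilt err 0.03 Fseat [ 4.9 -7.1  6.4] Mseat [-0.92 -0.76  0.06] gap 30.7 grip 83.1 t 11.1
```

```bash
python3 -m creep '[[0,0,1.5,0,0,0.01,20],[0,0,3,0,0,-0.01,20],[0,0,3,0,0,0,20],[0,0,1,0,0,0,20],[0,0,-1,0,0,0,20],[0,0,-1.5,0,0,0,25],[0,0,-1.5,0,0,0,36],[0,0,-1.5,0,0,0,45]]' 60
python3 -c "
from seat import *
delta(0,-.5,101);inseat()" 2>/dev/null
```

```text
clock: 11.9
eef_pos: [0.6953, -0.1538, 0.1755]
tool_rot: [-2.187, -1.757, 0.567]
wrist_force: [-0.9, -0.0, 0.2]
finger_gap: 0.0449
grip_force: 0.0
to go mm [ 0.6 -1.5 -0.7] rot [ 0.003  0.001 -0.002] clock 11.9 gap 0.0449 F [-0.9 -0.   0.2] q [-0.28  0.86  0.9  -0.16  1.84 -0.07]
TCP in seat [ -1.3   0.5 100.3] yaw 164.36 tilt err 0.14 Fseat [ 0.9 -0.  -0.2] Mseat [-0.01  0.22 -0.  ] gap 44.9 grip 0.0 t 11.9
```

```bash
python3 -m creep '[[0,0,-1,0,0,0,70],[0,0,-8,0,0,0,85],[0,0,-25,0,0,0,85],[0,0,-45,0,0,0,85],[0,0,-65,0,0,0,85],[0,0,-85,0,0,0,60],[0,0,-100,0,0,0,20],[0,0,-100,0,0,0,0]]' 60
python3 - <<'E'
from seat import *
inseat(); w=eyes.grab_frame("wrist"); cv2.imwrite("pics/w3.png",w["color"])
for n,p in dict(hub=seat+.062*zs,hub_if18=seat+.08*zs).items(): print(n,proj(w,p))
for d in (28,40,50): print(d,proj(w,seat-(.068+d/1000)*yd+.074*zs))
E
```

```text
clock: 12.7
eef_pos: [0.7432, -0.1506, 0.2667]
tool_rot: [-2.19, -1.759, 0.563]
wrist_force: [0.4, 0.6, 0.0]
finger_gap: 0.0435
grip_force: 0.0
TCP in seat [-9.000e-01 -1.000e-01  2.034e+02] yaw 164.36 tilt err 0.37 Fseat [-0.4 -0.6  0.3] Mseat [-0.03  0.22 -0.04] gap 43.5 grip 0.0 t 12.7
hub [312.31018475 255.88795426]
hub_if18 [312.28616072 268.08657428]
28 [256.29632492  80.33195419]
40 [248.04442564  53.2954717 ]
50 [240.91305147  29.93027221]
```

View pics/w3.png

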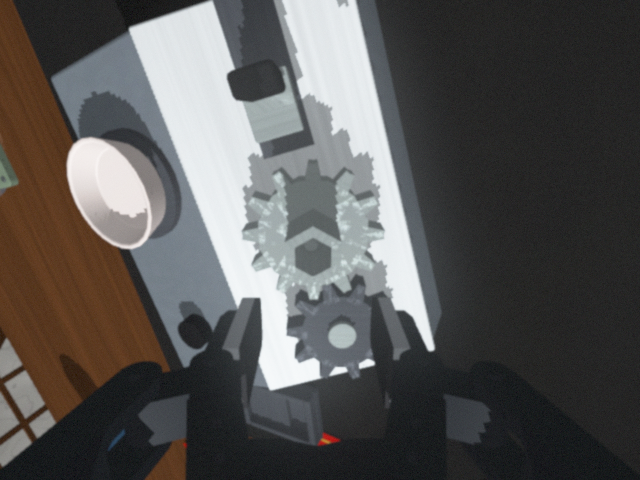

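The hub is seen at (313,256), where home predicts (312,256), so the gear is seated and meshed. The keeper grip at (256,80) puts it about 28 mm out. Next I'll move outside the keeper with the fingers shut.

```bash
python3 -c "
from seat import *
delta(0,-135,203,180)
print((rot(sensors.state()['tool_rot']).T@(-.083*zs)*1000).round(1))" 2>/dev/null
```

```text
to go mm [129.5 -37.3  -1.7] rot [ 0.004  0.001 -0.273] clock 12.75 gap 0.0357 F [-0.5  0.5  1.3] q [-0.27  0.92  0.62 -0.17  2.06 -0.09]
[ 0.  -0.3 83. ]
```

```bash
python3 -m creep '[[43,-12,0,0,0,-0.09,0],[86,-25,0,0,0,-0.18,0],[129,-37,0,0,0,-0.27,0],[129,-37,0,0,0,-0.273,0],[129,-37,25,0,0,-0.273,0],[129,-37,50,0,0,-0.273,0],[129,-37,80,0,0,-0.273,0],[129,-37,80,0,0,-0.273,0]]'
python3 -c "
from seat import *
inseat();delta(0,-86,120,180)" 2>/dev/null
```

```text
clock: 13.55
eef_pos: [0.6914, -0.0186, 0.1871]
tool_rot: [-1.89, -1.998, 0.509]
wrist_force: [-2.0, 0.5, -0.3]
finger_gap: 0.0004
grip_force: 0.0
TCP in seat [   1.  -134.7  112.2] yaw -179.94 tilt err 0.73 Fseat [ 1.5 -0.6 -1.2] Mseat [0.02 0.27 0.03] gap 0.4 grip 0.0 t 13.55
to go mm [-48.7   0.8  -8. ] rot [-0.013 -0.002  0.001] clock 13.55 gap 0.0004 F [-2.   0.5 -0.3] q [-0.12  0.82  0.95 -0.09  1.86 -0.18]
```

```bash
python3 -m creep '[[-8,0,-2,0,0,0,0],[-16,0,-3,0,0,0,0],[-22,0,-3,0,0,0,0],[-28,0,-3,0,0,0,0],[-34,0,-3,0,0,0,0],[-40,0,-3,0,0,0,0],[-44,0,-3,0,0,0,0],[-46,0,-3,0,0,0,0]]'
python3 -c "
from seat import *
inseat();delta(0,-86,120,180)" 2>/dev/null
```

```text
clock: 14.35
eef_pos: [0.6998, -0.0646, 0.1958]
tool_rot: [-1.898, -2.007, 0.5]
wrist_force: [0.9, 3.3, 2.0]
finger_gap: 0.0001
grip_force: 1.6
TCP in seat [-1.000e-01 -8.830e+01  1.227e+02] yaw -179.96 tilt err nan Fseat [ 0.  -3.2  2.2] Mseat [-0.47  0.38  0.07] gap 0.1 grip 1.6 t 14.35
to go mm [-2.3 -0.1  2.7] rot [ 0.    -0.     0.001] clock 14.35 gap 0.0001 F [0.9 3.3 2. ] q [-0.18  0.83  0.92 -0.11  1.87 -0.24]
```

Sliding at about 3 N. I'll push on until it stops.

```bash
python3 -m creep '[[-1,0,0,0,0,0,0],[-2,0,0,0,0,0,0],[-3,0,0,0,0,0,0],[-4,0,0,0,0,0,0],[-5,0,0,0,0,0,0],[-6,0,0,0,0,0,0],[-7,0,0,0,0,0,0],[-8,0,0,0,0,0,0]]'
python3 -c "
from seat import *
inseat()" 2>/dev/null
```

```text
clock: 15.15
eef_pos: [0.7, -0.0676, 0.1958]
tool_rot: [-1.89, -2.007, 0.492]
wrist_force: [0.9, 16.3, 2.7]
finger_gap: 0.0
grip_force: 7.9
TCP in seat [-1.000e-01 -8.540e+01  1.226e+02] yaw -179.61 tilt err 0.37 Fseat [ -0.3 -16.2   3.2] Mseat [-2.39  0.21  0.  ] gap 0.0 grip 7.9 t 15.15
```

The force has risen to 16 N at y = -85.4, where -86 was expected at the end stop. Now I'll retreat and check.

```bash
python3 -m creep '[[-4,0,0,0,0,0,0],[3,0,0,0,0,0,0],[15,0,0,0,0,0,0],[30,0,0,0,0,0,0],[30,0,-30,0,0,0,0],[30,0,-65,0,0,0,0],[20,0,-100,0,0,0,0],[5,0,-110,0,0,0,0]]'
python3 - <<'E'
from seat import *
inseat(); w=eyes.grab_frame("wrist"); cv2.imwrite("pics/w4.png",w["color"])
print("hub",proj(w,seat+.062*zs),"grip in",proj(w,seat-.068*yd+.074*zs),"grip 5mm out",proj(w,seat-.073*yd+.074*zs))
E
```

```text
clock: 15.95
eef_pos: [0.7532, -0.0634, 0.2977]
tool_rot: [-1.902, -2.014, 0.496]
wrist_force: [0.7, 0.2, 0.7]
finger_gap: -0.0005
grip_force: 0.0
TCP in seat [  0.6 -86.7 237.7] yaw -179.92 tilt err 0.41 Fseat [-0.3 -0.2  0.9] Mseat [0.02 0.22 0.02] gap -0.5 grip 0.0 t 15.95
hub [314.32727382 350.2868018 ] grip in [314.3688347  269.50096026] grip 5mm out [314.36591669 262.2043036 ]
```

View pics/w4.png

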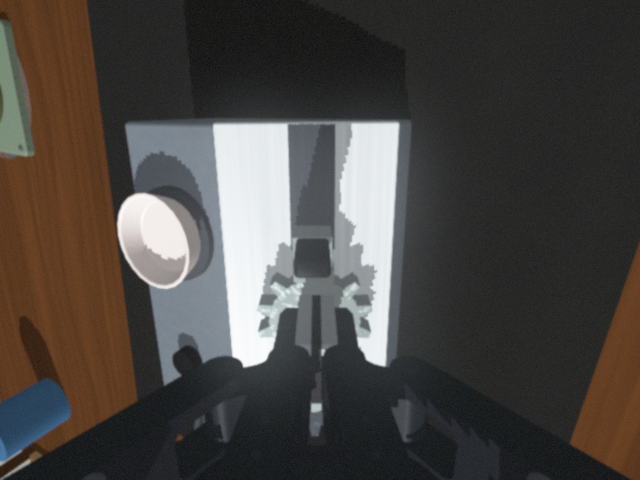

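The keeper grip's top face is at about row 268, where 269.5 is predicted for fully in (262 would be 5 mm out). The tool is clear and feels no force, so I'm handing in.

```bash
python3 -c "
from workcell import env
print(env.sign_off())"
```

```text
the job is handed in; nothing more can be done
None
```

The gear is seated fully home on the shaft, hub up and in mesh, and the keeper is pushed all the way in; I handed the job in at about 16 s, but the hand-in returned no verdict, so success rests on my last camera and force checks.

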